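Load a vial through the reader's spring flap

TASK

Load the short vial with the white cap into the sample reader: pass it foot first through the spring flap into the sloping chute, then, reaching in past the flap, press gently on its cap until the red spring plunger under it is felt to go fully down, and keep it down for a moment. Then draw back out so that the flap swings shut with the vial left inside. Do not force the vial once the plunger has bottomed, and leave the other things on the bench where they are.

Things in the scene. Friction and masses are not known exactly. Their poses are not given: they have to be found in the camera images.
- vial_d: the vial to load: the only one with a white cap, and the shortest; 40 mm tall, 27 mm across, cap 23 mm across from 32 mm up; 10 to 50 g, rigid; stands upright on the worktop at the start. Origin at the centre of its underside, z towards the cap
- reader: the sample reader, a fixed grey bench device, base 170x135 mm, 14 thick, carrying a sloping aluminium chute with a clear upper wall; overall about 150 high. Origin at the centre of its underside, x away from its mouth side, z up
- chute: the chute, fixed to the reader. Origin at the centre of its mouth, 130 mm above the worktop; z straight out of the mouth along the chute (32 degrees from vertical, leaning to the mouth side), y across, x from its floor to its clear upper wall. Inside straight and rectangular: 96 mm in y, 36 mm in x, walls 5 mm; a lip on the floor side flares out 10 mm. Things pass only along its z axis
- flap (a joint): blue flap just inside the mouth, 90 mm wide, 31 long, hinged along y at chute x = 17, z = -1.5 mm; pushed, it swings inward only; rad, 0 shut, 1.55 open. A light spring (1 to 3 N at its edge) shuts it, only when nothing is left in the chute's first 34 mm. It may pinch a released vial half in, until that is pushed on with up to 6 N
- plunger (a joint): red plunger plate, 80x32 mm, across the chute's bottom. m, 0 released, 0.005 fully down; springs back. Its face rests 75 to 83 mm below the mouth (differs each time, not measured). 3 N moves it, 9 N takes it 5 mm down to a rigid stop, to be felt. The vial's top is then 40 to 48 mm below the mouth, and 5 mm less once let go
- vial_a: bystander: sample vial with black cap, 30 mm across, 50 tall (sizes in mm). Origin under its centre
- vial_c: bystander: sample vial with red cap, 30 mm across, 50 tall (sizes in mm). Origin under its centre
- petri: bystander: closed clear petri dish, 65 mm across, 15 high (sizes in mm). Origin under its centre
- tape_black: bystander: roll of black tape, lying flat, 62 mm across, 19 high (sizes in mm). Origin under its centre
- reagent_1: bystander: brown reagent bottle with black cap, 56 mm across, 118 tall (sizes in mm). Origin under its centre
- marker_blue: bystander: white marker pen with blue cap, lying, 15x124x14 (sizes in mm). Origin under its centre
- cell_aa_0: bystander: black and cream battery cell, lying, 14 mm across, 50 long (sizes in mm). Origin under its centre
- beaker_b: bystander: small clear beaker, 59 mm across, 56 tall (sizes in mm). Origin under its centre
- tape_clear: bystander: roll of beige tape, lying flat, 68 mm across, 18 high (sizes in mm). Origin under its centre
Not all that is in view belongs to the job. Leave any orange or turquoise look-alike of the vial_d alone.

How it is judged:
By the outcome, as a careful person would: the job done as asked, in the order asked, and still so for the second after the job is handed in, with the robot touching nothing.
It also fails if it takes over 53 s, if anything falls off the work surface, if the arm or the gripper's body presses on something with over 40 N, if the wrist force passes 120 N, or if a joint passes its speed limit or range.

ROBOT

A 7-joint arm with a two-finger parallel gripper is mounted at the origin on a cart in front of the work surface, level with it; the furniture and walls round the work are solid. World frame = base frame: x ahead of the robot, y to its left, z up, the work surface at z = 0. Lengths are in m, angles in rad, forces in N, time in s.
With the tool pointing down it reaches from about 0.4 to 0.875 m from the base axis. Payload 19.3 kg.
Tool frame: the origin (TCP) lies midway between the tips of the shut fingers; the grasp point (between the pads) lies 19 mm behind it; x points along the fingers, y is the direction in which the jaws open and shut, and the axes are right-handed (so a half turn about x gives the same grasp; the last joint's range is limited). The gripper opens to 85 mm and grips with 20 to 120 N. Pads are 22 mm wide; open, the fingers measure 114 mm over their backs; the gripper's body (76 mm by 85 mm) begins 54 mm behind the grasp point. The pads swing forward as they close: fully open they stand 13 mm farther back than shut.
Start: joints at [-1.368, 0.521, -0.036, 1.599, 0.021, 1.021, -0.113], TCP at [0.168, 0.602, 0.231] pointing down, gripper open.
Joint ranges: [-2.91, 2.91], [-0.3, 2.13], [-1.5, 1.42], [0.17, 2.43], [-1.26, 4.41], [0.16, 1.93], [-2.52, 2.52]. Speed limits (rad/s): [1.89, 1.89, 2.39, 2.39, 3.01, 3.01, 3.01].

INTERFACE

Orientations are given as [roll, pitch, yaw] about the fixed x, y, z axes, in that order (R = Rz(yaw) Ry(pitch) Rx(roll)).
In Python, from workcell import telemetry, vision, workorder gives the robot as it stands. The module is installed in compiled form; this text tells all that it offers.
- The arm moves only by the tool play_rows, never from a script. Its argument "deltas" is a list of rows, each a list of 7 numbers: the shift along the world's x, y, z in mm, then the turn, a rotation vector about the world's x, y, z in degrees, then the finger opening in mm, from 0 to 85.4. In form: [[x, y, z, wx, wy, wz, jaw], ...]. A call has 1 to 8 rows; each row shifts and turns the commanded pose from where the row before left it; what a row does not reach is not made up. A row lasts 1/8 s, in which the tool goes at most 62.5 mm and 10.7 degrees, less where a joint would pass 70% of its speed; a pose out of reach is approached as far as the arm can. A call with a gripper value outside its range is refused whole. The fingers move at their own pace and stop on an object; "grip_force" is the grip in N (left out, the last holds). Time passes only in rows, so rows that do not move let the fingers close. It gives the time, the measured TCP pose, the force and the opening at its end, in the units of the state.
- telemetry.observe(): the state, without advancing time (a new reading comes with each control period).
- vision.grab_frame(name): name is "side" or "top" or "wrist"; returns the picture (400x640x3 uint8, red, green, blue); there is no depth.
- vision.camera_info(name): a dict with "mtx" (3x3 intrinsics, pixels), "rvec" (rotation vector, rad) and "tvec" (3), from world to camera coordinates, as OpenCV has them. Camera axes: x right, y down, z forward; pixel columns grow to the right and rows downward; lengths in m; the calibration is good to about 2 mm. A picture is of the moment at which its call begins: read the wrist's pose just before it. camera_info takes no time and is no camera call; for the wrist camera it gives the pose at the moment of the call.
- workorder.job_done(): hands the job in, once; it reports no verdict.
The state is a dict: "clock": time; "qpos": joint angles; "qd": joint speeds; "joint_efforts": joint torques, N m; "position": TCP position; "tool_rot": TCP orientation; "force": force on the tool from outside, world axes, zero at the start; "moment": the same for the moment, N m; "grip_width": finger opening in m.
Only numpy, scipy, OpenCV 4.12 (cv2) and the standard library are available. Lean on these libraries where they do the work, as an engineer would, in place of code of your own. Each camera call takes 0.05 s, during which the arm holds its last target. There are 200 camera calls.

## Working session

There is one attempt and no reset: what is moved stays moved. The work goes in short steps, Python scripts to look and compute and a tool call to move; the robot and the scene stay as the last step left them, time stands still between calls to the robot, and variables do not carry over. Pictures are saved under pics/ and viewed, about 8 in all and at most 12, crops included, and the job is handed in when it is done.

Besides the shell and the picture viewer there is one more tool, called after "Request:" by a JSON object that holds its "api" and its "payload", one argument or row to a line. play_rows: Moves the arm, as the interface text tells. Its arguments: {"type":"object","properties":{"deltas":{"type":"array","items":{"type":"array","items":{"type":"number"}}},"grip_force":{"type":"number"}},"required":["deltas"]}

```bash
mkdir -p pics
cat > h.py <<'E'
import numpy as np, cv2
from workcell import telemetry, vision, workorder
def snap(n,f):
    im=vision.grab_frame(n); cv2.imwrite('pics/'+f,im[:,:,::-1]); return im
def cam(n):
    c=vision.camera_info(n); R=cv2.Rodrigues(np.array(c['rvec'],float))[0]
    return np.array(c['mtx'],float),R,np.array(c['tvec'],float).ravel()
def ray(n,u,v,z,c=None):
    K,R,t=c or cam(n); d=R.T@np.linalg.inv(K)@[u,v,1]; o=-R.T@t
    return o+d*(z-o[2])/d[2]
def proj(n,P,c=None):
    K,R,t=c or cam(n); p=(R@np.atleast_2d(P).T).T+t; p=p@K.T; return p[:,:2]/p[:,2:]
E
python3 - <<'E'
from h import *
print(telemetry.observe())
a=snap('side','s0.png');b=snap('top','t0.png')
for n in('side','top','wrist'):
    K,R,t=cam(n);print(n,K[0,0],-R.T@t,R[2])
E
```

```text
{'clock': 0.0, 'qpos': array([-1.36822527,  0.52201562, -0.03635261,  1.59999021,  0.02121912,
        1.02109083, -0.11282574]), 'qd': array([ 0.00175428, -0.00018762, -0.00156713,  0.00033465,  0.00065573,
        0.00039329,  0.00080273]), 'joint_efforts': array([-4.81623774e-04, -9.27118349e+01,  1.97980531e+00, -3.69917929e+01,
        1.78772095e-02,  8.28602468e-03,  1.01988476e-05]), 'position': array([0.16831301, 0.60156931, 0.23073082]), 'tool_rot': array([-1.49654384,  1.56967799, -1.76931907]), 'force': array([-0.95562615,  0.55280273,  0.86676291]), 'moment': array([-0.03948992,  0.01030666,  0.02929823]), 'grip_width': 0.08529206869167824}
side 372.60565540230584 [0.27519902 0.85427513 0.63740127] [ 0.25561322 -0.81268716 -0.52364249]
top 376.0730134465847 [0.36567971 0.01989895 1.24850195] [ 0.16188091  0.01754312 -0.98665435]
wrist 314.85611964858106 [0.10633895 0.6189439  0.37373706] [ 0.24922792 -0.07132011 -0.96581514]
```

View pics/t0.png

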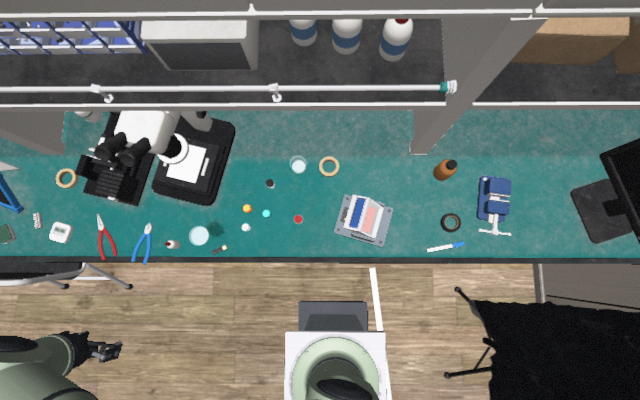

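View pics/s0.png

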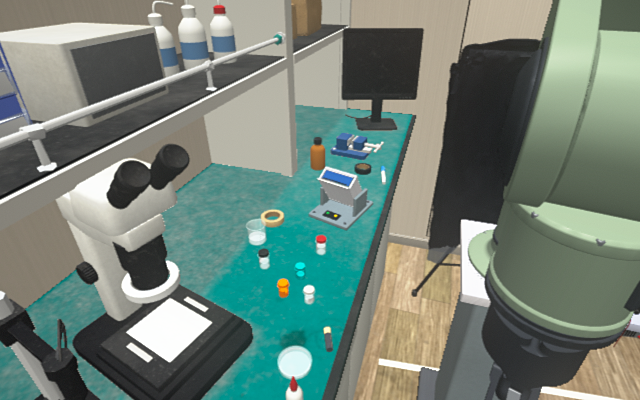

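The top view shows vial_d's white cap near (246,227), between an orange vial (247,208) and a turquoise one (266,213). The reader is near (363,219). In the side view the white vial is near (309,294) and the reader near (341,200), with its mouth (blue flap) tilted up and towards the left side (+y). Next I'll enlarge both.

Run:
```python
from h import *
t=cv2.imread('pics/t0.png');s=cv2.imread('pics/s0.png')
a=cv2.resize(t[185:250,325:405],(480,390),interpolation=cv2.INTER_CUBIC)
b=cv2.resize(s[160:235,300:380],(320,300),interpolation=cv2.INTER_CUBIC)
b=cv2.copyMakeBorder(b,0,90,0,0,0)
cv2.imwrite('pics/c1.png',np.hstack([a,b]))
for p in[(246,227),(247,208),(266,213),(298,219),(270,184)]:print(p,ray('top',*p,.04))
print('reader',ray('top',363,220,.0)); print('sidevial',ray('side',309,302,0),ray('side',309,289,.04))
for m,(lo,hi) in {'white':((170,170,170),(255,255,255))}.items():
    sub=cv2.inRange(t[215:240,235:258],lo,hi);M=cv2.moments(sub,True);print(M['m00'],M['m10']/M['m00']+235,M['m01']/M['m00']+215)
```

```text
(246, 227) [0.47951762 0.28634805 0.04      ]
(247, 208) [0.54156475 0.28530427 0.04      ]
(266, 213) [0.52518923 0.22277215 0.04      ]
(298, 219) [0.50570321 0.11842039 0.04      ]
(270, 184) [0.62137926 0.21219603 0.04      ]
reader [ 0.5072272  -0.09515625  0.        ]
sidevial [0.47970219 0.29494383 0.        ] [0.47912583 0.29434774 0.04      ]
51.0 245.37254901960785 227.01960784313727
```

View pics/c1.png

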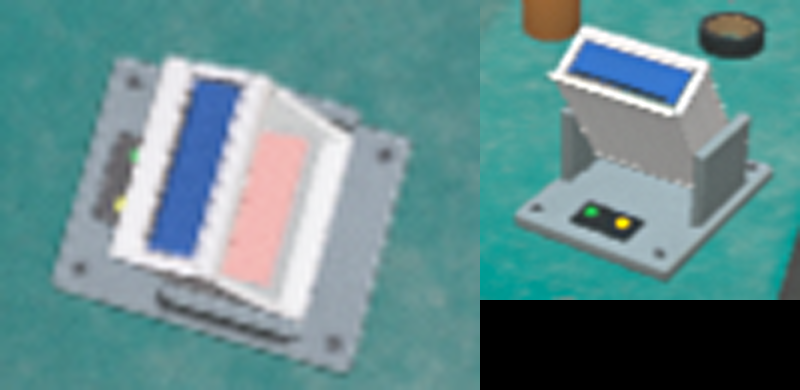

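The crop shows the base corners at about (345,195), (393,208), (382,247), (334,233) in the top image. The mouth with its blue flap faces +y, and the pink plunger shows through the clear wall. Next I'll fit the reader pose.

```bash
cat >> h.py <<'E'
from scipy.spatial.transform import Rotation as Ro
s,c=np.sin(np.radians(32)),np.cos(np.radians(32))
RC=np.array([[c,0,-s],[0,1,0],[s,0,c]])  # chute axes in reader frame (columns)
def chute(p): # p: x,y,yaw of reader, mouth x offset
    Z=Ro.from_euler('z',p[2]).as_matrix()
    return Z@RC, np.array([p[0],p[1],0])+Z@[p[3],0,.13]
E
python3 - <<'E'
from h import *
from scipy.optimize import least_squares
C=cam('top');f=lambda u,v:(325+u/6-.4,185+v/6-.4)
base=np.array([f(55,288),f(120,60),f(408,140),f(345,372)])
# reader -x side = image left; +y = up
Bm=np.array([[-.085,-.0675,.014],[-.085,.0675,.014],[.085,.0675,.014],[.085,-.0675,.014]])
flap=np.array([f(148,248),f(192,80),f(240,84),f(195,258)])
Fm=np.array([[-.014,-.045,-.0015],[-.014,.045,-.0015],[.017,.045,-.0015],[.017,-.045,-.0015]])
def res(p,a=0):
    R,o=chute(p);Z=Ro.from_euler('z',p[2]).as_matrix()
    e1=proj('top',Bm@Z.T+[p[0],p[1],0],C)-base
    e2=proj('top',Fm@R.T+o,C)-flap
    return np.r_[e1.ravel(),e2.ravel()]
r=least_squares(res,[.507,-.095,-1.8,-.03]);print(r.x,np.degrees(r.x[2]));print(r.fun.reshape(-1,2).round(1))
R,o=chute(r.x);print('mouth',o,'z',R[:,2],'y',R[:,1])
print(cam('side') and proj('side',Fm@R.T+o))
T=Ro.from_euler('xyz',telemetry.observe()['tool_rot']).as_matrix();print(T.round(3))
E
```

```text
[ 0.50593694 -0.09482296 -1.84997009 -0.03310171] -105.99547850849416
[[-0.9 -0.2]
 [-0.7 -1.1]
 [ 0.9 -0.5]
 [ 1.   0.3]
 [-0.9  0.2]
 [-0.3 -0.2]
 [ 0.6  0.6]
 [ 0.2  0.5]]
mouth [ 0.5150585  -0.06300284  0.13      ] z [0.14602535 0.50940262 0.8480481 ] y [ 0.96128344 -0.2755615   0.        ]
[[348.51561308 185.65898007]
 [321.76339521 177.36523607]
 [326.64462082 168.92820745]
 [353.33687858 176.80585979]]
[[-0.     0.269  0.963]
 [-0.001  0.963 -0.269]
 [-1.    -0.001  0.   ]]
```

Request:
{"api": "play_rows", "payload": {
  "deltas": [
    [39, -39, -12, 0, 0, -4.3, 50],
    [39, -39, -12, 0, 0, -4.3, 50],
    [39, -39, -12, 0, 0, -4.3, 50],
    [39, -39, -12, 0, 0, -4.3, 50],
    [39, -39, -12, 0, 0, -4.3, 50],
    [39, -39, -12, 0, 0, -4.3, 50],
    [39, -39, -12, 0, 0, -4.3, 50],
    [39, -39, -12, 0, 0, -4.3, 50]
  ],
  "grip_force": 30
}}

```text
clock: 1.1
position: [0.4814, 0.2885, 0.1348]
tool_rot: [-1.656, 1.571, -2.532]
force: [0.3, 0.5, 0.6]
grip_width: 0.0499
```

Run:
```python
from h import *
C=cam('wrist'); im=snap('wrist','w1.png'); o=telemetry.observe();print(o['clock'],o['position'],o['qpos'],o['force'])
print(Ro.from_euler('xyz',o['tool_rot']).as_matrix().round(3)); print(proj('wrist',[[.48,.29,.04],[.48,.29,0]],C))
hsv=cv2.cvtColor(im,cv2.COLOR_RGB2HSV); m=cv2.inRange(hsv,(0,0,180),(180,60,255))
n,l,st,ce=cv2.connectedComponentsWithStats(m)
for i in range(1,n):
    if st[i,4]>100: print(st[i],ce[i],ray('wrist',*ce[i],.04,C))
np.save('C1.npy',np.array([*C],dtype=object),allow_pickle=True)
```

```text
1.15 [0.48593656 0.28164384 0.13360723] [-0.74107712  0.55392921  0.15025975  1.8618793  -0.11183234  0.73517339
  0.15458453] [  2.77734571 -10.78326636  -2.37563925]
[[ 0.001  0.775  0.632]
 [-0.004  0.632 -0.775]
 [-1.    -0.001  0.004]]
[[321.29295496 195.40319339]
 [321.36304826 184.16799622]]
[ 392    0   83   65 4353] [430.95037905  27.56765449] [0.4616713 0.4290445 0.04     ]
[120 163  44  27 431] [142.39675174 174.97215777] [0.36420548 0.21455674 0.04      ]
[309 182  31  38 936] [324.20405983 200.7542735 ] [0.48453028 0.28812857 0.04      ]
[630 202  10  26 152] [635.86842105 212.73684211] [0.68057226 0.43873492 0.04      ]Traceback (most recent call last):
  File "<stdin>", line 8, in <module>
ValueError: could not broadcast input array from shape (3,3) into shape (3,)
```

View pics/w1.png

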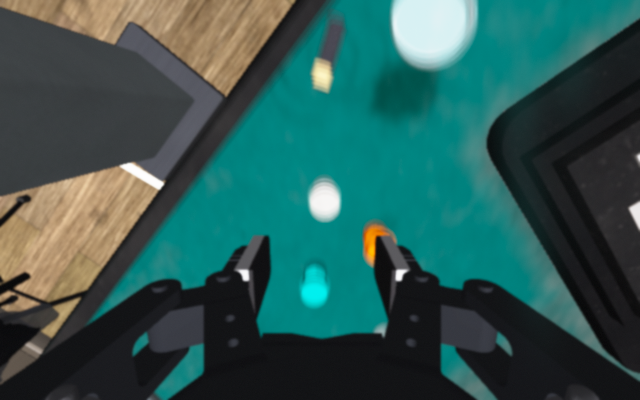

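The wrist view, still moving, shows the white vial at (324,200), the turquoise one at (315,285) and the orange one at (377,243). I'll let the arm settle and measure again.

Request:
{"api": "play_rows", "payload": {
  "deltas": [
    [0, 0, 0, 0, 0, 0, 50],
    [0, 0, 0, 0, 0, 0, 50]
  ]
}}

```text
clock: 1.4
position: [0.4799, 0.2906, 0.1352]
tool_rot: [-2.733, 1.57, 2.679]
force: [-0.8, -0.4, -0.4]
grip_width: 0.0502
```

Run:
```python
from h import *
C=cam('wrist'); im=snap('wrist','w2.png'); o=telemetry.observe();print(o['clock'],o['position'],o['qpos'],o['force'])
hsv=cv2.cvtColor(im,cv2.COLOR_RGB2HSV); m=cv2.inRange(hsv,(0,0,180),(180,60,255))
n,l,st,ce=cv2.connectedComponentsWithStats(m)
for i in range(1,n):
    if st[i,4]>300: print(st[i],ce[i],ray('wrist',*ce[i],.034,C))
for i in(0,.04): print(proj('wrist',[.48,.29,i],C))
```

```text
1.45 [0.47971748 0.2908565  0.13534283] [-0.75290978  0.54955779  0.14237782  1.86282271 -0.11124206  0.73683671
  0.15064131] [ 0.30832998 -0.01988204  0.96033532]
[ 391    0   84   59 4024] [431.06784294  24.9333996 ] [0.4590133  0.43479823 0.034     ]
[120 163  45  28 443] [142.91196388 175.60722348] [0.36138094 0.21273201 0.034     ]
[309 181  31  33 815] [323.78895706 197.32269939] [0.48201441 0.29088059 0.034     ]
[[321.23950595 186.94414897]]
[[321.14661865 198.54093893]]
```

Request:
{"api": "play_rows", "payload": {
  "deltas": [
    [2, 0, -35, 0, 0, 0, 50],
    [0, 0, -35, 0, 0, 0, 50],
    [0, 0, -30, 0, 0, 0, 50],
    [0, 0, -17, 0, 0, 0, 50],
    [0, 0, -8, 0, 0, 0, 50],
    [0, 0, 0, 0, 0, 0, 50]
  ]
}}

```text
clock: 2.2
position: [0.4824, 0.2901, 0.0106]
tool_rot: [1.703, 1.571, 0.83]
force: [-0.4, 0.1, -0.1]
grip_width: 0.05
```

Request:
{"api": "play_rows", "payload": {
  "deltas": [
    [0, 0, 0, 0, 0, 0, 20],
    [0, 0, 0, 0, 0, 0, 20],
    [0, 0, 0, 0, 0, 0, 20],
    [0, 0, 0, 0, 0, 0, 20],
    [0, 0, 0, 0, 0, 0, 20]
  ]
}}

```text
clock: 2.82
position: [0.4829, 0.2901, 0.0112]
tool_rot: [1.514, 1.57, 0.641]
force: [-1.5, -0.7, 7.0]
grip_width: 0.0247
```

Request:
{"api": "play_rows", "payload": {
  "deltas": [
    [0, 0, 10, 0, 0, 0, 20],
    [0, 0, 35, 0, 0, 0, 20],
    [0, 0, 45, 0, 0, 0, 20],
    [0, 0, 45, 0, 0, 0, 20],
    [0, 0, 45, 0, 0, 0, 20],
    [0, 0, 20, 0, 0, 0, 20],
    [0, 0, 0, 0, 0, 0, 20]
  ]
}}

```text
clock: 3.7
position: [0.4829, 0.2902, 0.2125]
tool_rot: [1.575, 1.567, 0.702]
force: [-0.3, -0.2, -0.4]
grip_width: 0.0248
```

Run:
```python
from h import *
o=telemetry.observe();print(o['position'],o['grip_width'],o['force'])
s_=snap('side','s3.png'); w=snap('wrist','w3.png')
p=proj('side',o['position'])[0].astype(int);print(p, proj('side',o['position']+[0,0,.03]),proj('wrist',o['position']))
x,y=p; a=cv2.resize(s_[y-45:y+35,x-40:x+40],(400,400),interpolation=cv2.INTER_CUBIC); b=cv2.resize(w[180:340,230:390],(400,400))
cv2.imwrite('pics/c3.png',np.hstack([a,b])[:,:,::-1])
```

```text
[0.48293182 0.29022504 0.21248069] 0.024788338741869767 [-0.32209602 -0.19624533 -0.36421642]
[306 223] [[305.88644337 210.8338247 ]] [[323.09475867 250.55491093]]
```

View pics/c3.png

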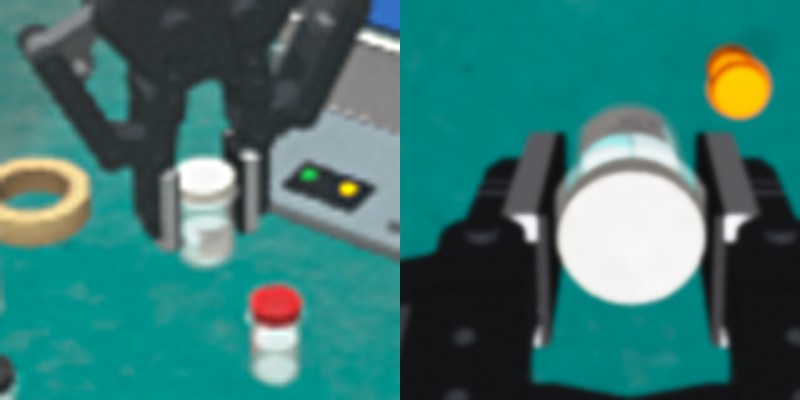

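vial_d is held upright between the pads. The cap is just inside their rear end and the foot sits about 11 mm beyond the tips. Next I'll compute the pre-insertion pose.

```bash
cat >> h.py <<'E'
P0=[.50593694,-.09482296,-1.84997009,-.03310171]
def plan(tgt,p=P0):  # tgt: chute coords of TCP in mm
    R,o=chute(p); T=np.c_[-R[:,2],R[:,1],R[:,0]]
    ob=telemetry.observe(); M=Ro.from_euler('xyz',ob['tool_rot']).as_matrix()
    rv=np.degrees(Ro.from_matrix(T@M.T).as_rotvec())
    d=(o+R@(np.array(tgt)/1e3)-ob['position'])*1e3
    print('t',ob['clock'],'chutepos',((ob['position']-o)@R*1e3).round(1),'d',d.round(1),'rv',rv.round(1),'F_chute',(ob['force']@R).round(1),'w',ob['grip_width'])
E
python3 - <<'E'
from h import *
plan([-2,0,60]);plan([-2,0,46])
R,o=chute(P0);print(R.round(3),o)
E
```

```text
t 3.8 chutepos [-237.4 -128.9  242.9] d [  42.2 -320.6  -30.4] rv [-32.6  -6.9 -54.5] F_chute [-0.6 -0.4 -0.3] w 0.024877895496383334
t 3.8 chutepos [-237.4 -128.9  242.9] d [  40.1 -327.7  -42.3] rv [-32.6  -6.9 -54.5] F_chute [-0.6 -0.4 -0.3] w 0.024877895496383334
[[-0.234  0.961  0.146]
 [-0.815 -0.276  0.509]
 [ 0.53   0.     0.848]] [ 0.5150585  -0.06300283  0.13      ]
```

Request:
{"api": "play_rows", "payload": {
  "deltas": [
    [5.2, -40, 0, -4.1, -0.86, -6.8, 20],
    [5.2, -40, 0, -4.1, -0.86, -6.8, 20],
    [5.2, -40, 0, -4.1, -0.86, -6.8, 20],
    [5.2, -40, 0, -4.1, -0.86, -6.8, 20],
    [5.2, -40, 0, -4.1, -0.86, -6.8, 20],
    [5.2, -40, 0, -4.1, -0.86, -6.8, 20],
    [5.2, -40, -10, -4.1, -0.86, -6.8, 20],
    [5.2, -40, -20, -4.1, -0.86, -6.8, 20]
  ]
}}

```text
clock: 4.8
position: [0.524, -0.0311, 0.1797]
tool_rot: [-0.001, 1.006, -1.853]
force: [0.6, 0.3, -1.5]
grip_width: 0.0248
```

Request:
{"api": "play_rows", "payload": {
  "deltas": [
    [0, 0, 0, 0, 0, 0, 20],
    [0, 0, 0, 0, 0, 0, 20],
    [0, 0, 0, 0, 0, 0, 20]
  ]
}}

```text
clock: 5.18
position: [0.5241, -0.0293, 0.1805]
tool_rot: [-0.003, 1.009, -1.851]
force: [0.8, 0.2, 0.4]
grip_width: 0.025
```

Run:
```python
from h import *
plan([-2,0,60]); C=cam('wrist'); w=snap('wrist','w4.png'); s_=snap('side','s4.png'); plan([-2,0,60]);print(telemetry.observe()['qpos'])
R,o=chute(P0)
def draw(im,n,C):
    im=im.copy()
    for L,col in[([[-.018,-.048,0],[-.018,.048,0],[.018,.048,0],[.018,-.048,0]],(255,0,0)),([[-.023,-.053,0],[-.023,.053,0],[.023,.053,0],[.023,-.053,0]],(255,255,0))]:
        cv2.polylines(im,[np.int32(proj(n,np.array(L)@R.T+o,C)*16)],True,col,1,cv2.LINE_AA,4)
    return im
a=draw(w,'wrist',C);b=draw(s_,'side',None)
b=cv2.resize(b[120:240,270:390],(400,400),interpolation=cv2.INTER_CUBIC)
cv2.imwrite('pics/c4.png',np.hstack([cv2.resize(a[:,100:500],(400,400)),b])[:,:,::-1])
```

```text
t 5.175 chutepos [-2.8 -0.6 61.3] d [ 0.2 -1.5 -0.7] rv [ 0.1 -0.1 -0.1] F_chute [-0.1  0.7  0.6] w 0.024992583341789207
t 5.275 chutepos [-2.6 -0.5 61.3] d [ 0.2 -1.3 -0.8] rv [ 0.1 -0.1 -0.1] F_chute [-0.1  0.  -0.7] w 0.02494165463172277
[-0.75830648  0.68638957  0.63160279  1.80963353  0.13019645  1.02242196
 -0.55081432]
```

View pics/c4.png

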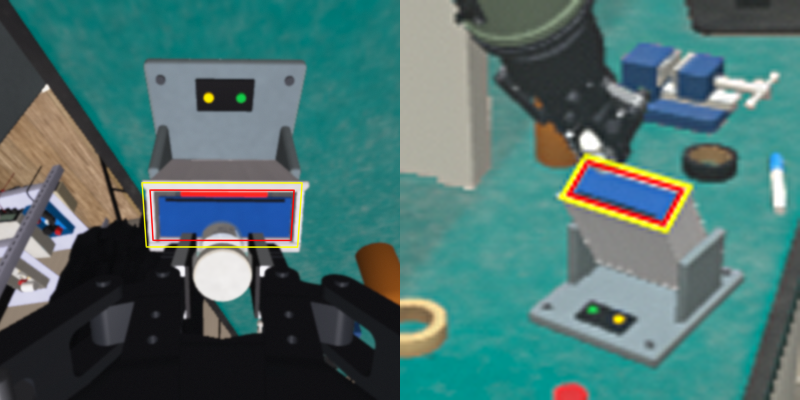

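The overlay matches the mouth to within about 2 mm in both views: the wrist shows the frame at y≈181–250 in the crop, and the side view fits tightly. I'll go in along the chute axis.

Request:
{"api": "play_rows", "payload": {
  "deltas": [
    [-2.2, -7.8, -12.3, 0, 0, 0, 20],
    [-2.2, -7.6, -12.7, 0, 0, 0, 20],
    [-2.2, -7.6, -12.7, 0, 0, 0, 20],
    [0, 0, 0, 0, 0, 0, 20]
  ]
}}

```text
clock: 5.78
position: [0.5166, -0.0541, 0.1417]
tool_rot: [-0.005, 1.007, -1.856]
force: [0.7, 0.1, 0.6]
grip_width: 0.0246
```

Request:
{"api": "play_rows", "payload": {
  "deltas": [
    [-0.73, -2.55, -4.24, 0, 0, 0, 20],
    [-0.73, -2.55, -4.24, 0, 0, 0, 20],
    [-0.73, -2.55, -4.24, 0, 0, 0, 20]
  ]
}}

```text
clock: 6.15
position: [0.5154, -0.0607, 0.1298]
tool_rot: [-0.002, 1.009, -1.851]
force: [1.6, 1.9, 2.6]
grip_width: 0.0246
```

```bash
python3 -c "
from h import *
plan([-2,0,-54])"
```

```text
t 6.15 chutepos [-2.1 -0.3  1. ] d [ -7.8 -28.1 -46.6] rv [ 0.2 -0.1 -0. ] F_chute [-0.6  1.   3.4] w 0.024600417989763756
```

Request:
{"api": "play_rows", "payload": {
  "deltas": [
    [-0.88, -3.05, -5.1, 0, 0, 0, 20],
    [-0.88, -3.05, -5.1, 0, 0, 0, 20],
    [-0.88, -3.05, -5.1, 0, 0, 0, 20],
    [-0.88, -3.05, -5.1, 0, 0, 0, 20]
  ]
}}

```text
clock: 6.65
position: [0.5116, -0.0732, 0.1091]
tool_rot: [-0.003, 1.008, -1.852]
force: [0.6, 1.4, -0.4]
grip_width: 0.0246
```

```bash
python3 -c "
from h import *
plan([-2,0,-54])"
```

```text
t 6.65 chutepos [ -2.   -0.5 -23.4] d [ -3.9 -15.7 -25.9] rv [ 0.2 -0.2 -0. ] F_chute [-1.5  0.2  0.5] w 0.02462268439122168
```

Request:
{"api": "play_rows", "payload": {
  "deltas": [
    [-0.7, -2.6, -4.3, 0, 0, 0, 20],
    [-0.7, -2.6, -4.3, 0, 0, 0, 20],
    [-0.7, -2.6, -4.3, 0, 0, 0, 20],
    [-0.7, -2.6, -4.3, 0, 0, 0, 20]
  ]
}}

```text
clock: 7.15
position: [0.5089, -0.0835, 0.092]
tool_rot: [-0.003, 1.008, -1.852]
force: [1.2, 2.0, -0.4]
grip_width: 0.025
```

```bash
python3 -c "
from h import *
plan([-2,0,-54])"
```

```text
t 7.15 chutepos [ -2.   -0.3 -43.6] d [-1.2 -5.4 -8.8] rv [ 0.2 -0.1 -0. ] F_chute [-2.1  0.6  0.8] w 0.02502266230079438
```

Request:
{"api": "play_rows", "payload": {
  "deltas": [
    [-0.6, -2.0, -3.4, 0, 0, 0, 20],
    [-0.6, -2.0, -3.4, 0, 0, 0, 20],
    [-0.6, -2.0, -3.4, 0, 0, 0, 20],
    [0, 0, 0, 0, 0, 0, 20]
  ]
}}

```text
clock: 7.65
position: [0.5079, -0.0895, 0.082]
tool_rot: [-0.0, 1.009, -1.849]
force: [5.3, 0.4, -2.0]
grip_width: 0.0247
```

```bash
python3 -c "
from h import *
plan([-2,0,-54]); w=snap('wrist','w5.png'); s_=snap('side','s5.png')
cv2.imwrite('pics/c5.png',np.hstack([w[100:400,120:520],cv2.resize(s_[140:230,290:410],(400,300),interpolation=cv2.INTER_CUBIC)])[:,:,::-1])"
```

```text
t 7.65 chutepos [ -2.2   0.4 -55.3] d [-0.3  0.6  1.2] rv [ 0.2 -0.1 -0. ] F_chute [-2.6  5.  -0.7] w 0.02469232740085832
```

View pics/c5.png

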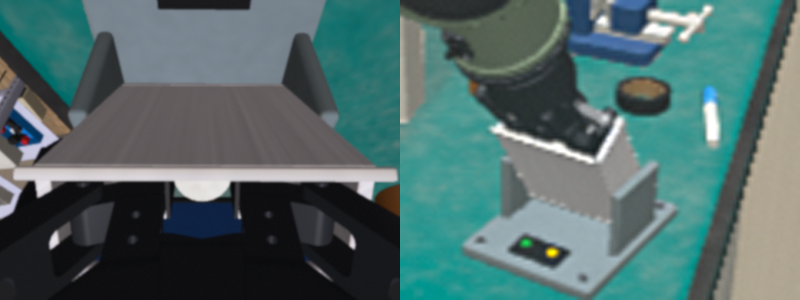

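The wrist view shows the cap inside the mouth with the flap open behind the fingers. The finger linkages have reached the mouth's side walls, which explains the 5 N sideways. I'll back off 8 mm, centre +1.5 mm in y, and release with a small opening.

Request:
{"api": "play_rows", "payload": {
  "deltas": [
    [2.0, 1.6, 3.4, 0, 0, 0, 20],
    [0.6, 2.1, 3.4, 0, 0, 0, 20],
    [0, 0, 0, 0, 0, 0, 20],
    [0, 0, 0, 0, 0, 0, 36],
    [0, 0, 0, 0, 0, 0, 36],
    [0, 0, 0, 0, 0, 0, 36]
  ]
}}

```text
clock: 8.5
position: [0.5098, -0.0857, 0.0889]
tool_rot: [-0.002, 1.008, -1.852]
force: [1.6, 2.0, 0.2]
grip_width: 0.0362
```

```bash
python3 -c "
from h import *
plan([-2,0,-54]); w=snap('wrist','w6.png'); t=snap('top','t6.png')
cv2.imwrite('pics/c6.png',np.hstack([w[100:400,120:520],cv2.resize(t[185:250,325:405],(400,300),interpolation=cv2.INTER_CUBIC)])[:,:,::-1])"
```

```text
t 8.5 chutepos [ -2.1   1.2 -47.2] d [-2.2 -3.2 -5.8] rv [ 0.2 -0.1 -0. ] F_chute [-1.9  0.9  1.5] w 0.03622395691089919
```

View pics/c6.png

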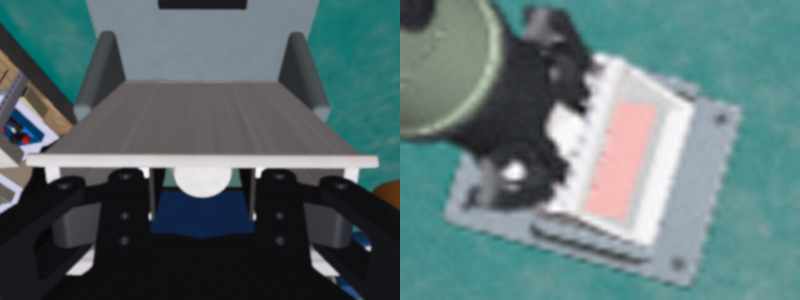

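The cap is still about 18 mm inside, so the flap is pinching the vial, as foreseen. I'll withdraw, close the fingers and push it on.

Request:
{"api": "play_rows", "payload": {
  "deltas": [
    [0.9, 3.1, 5.1, 0, 0, 0, 36],
    [1.2, 4.1, 6.8, 0, 0, 0, 36],
    [1.5, 5.1, 8.5, 0, 0, 0, 36],
    [1.5, 5.1, 8.5, 0, 0, 0, 36],
    [1.5, 5.1, 8.5, 0, 0, 0, 36],
    [1.5, 5.1, 8.5, 0, 0, 0, 36],
    [1.2, 4.1, 6.8, 0, 0, 0, 36]
  ]
}}

```text
clock: 9.48
position: [0.5192, -0.0536, 0.1422]
tool_rot: [-0.002, 1.009, -1.852]
force: [0.5, 0.5, -0.4]
grip_width: 0.0359
```

Request:
{"api": "play_rows", "payload": {
  "deltas": [
    [0, 0, 0, 0, 0, 0, 0],
    [0, 0, 0, 0, 0, 0, 0],
    [0, 0, 0, 0, 0, 0, 0],
    [0, 0, 0, 0, 0, 0, 0]
  ]
}}

```text
clock: 9.98
position: [0.5189, -0.0541, 0.1414]
tool_rot: [-0.003, 1.008, -1.853]
force: [-0.4, 0.6, -0.6]
grip_width: -0.0003
```

```bash
python3 -c "
from h import *
plan([-3.5,1,0]); w=snap('wrist','w7.png'); t=snap('top','t7.png')
cv2.imwrite('pics/c7.png',np.hstack([w[50:350,120:520],cv2.resize(t[185:250,325:405],(400,300),interpolation=cv2.INTER_CUBIC)])[:,:,::-1])"
```

```text
t 9.975 chutepos [-2.1  1.2 14.8] d [ -2.1  -6.3 -13.3] rv [ 0.2 -0.2  0. ] F_chute [-0.7 -0.6 -0.3] w -0.00031697758093614844
```

View pics/c7.png

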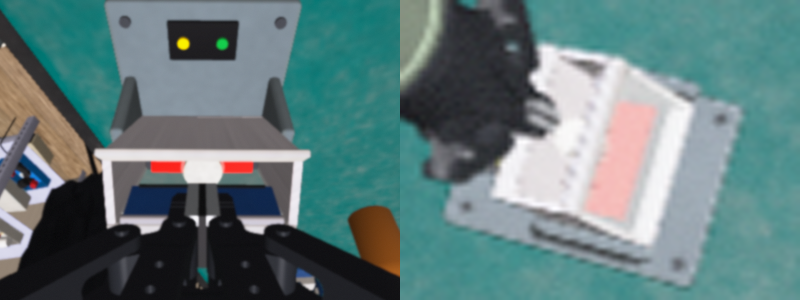

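The vial is pinched by the flap, centred, with its cap visible at about (203,172). I'll press on it with the closed fingers.

Request:
{"api": "play_rows", "payload": {
  "deltas": [
    [-1.2, -3.5, -8.3, 0, 0, 0, 0],
    [-1.3, -4.6, -7.6, 0, 0, 0, 0],
    [-0.9, -3.1, -5.1, 0, 0, 0, 0],
    [-0.6, -2.0, -3.4, 0, 0, 0, 0]
  ]
}}

```text
clock: 10.58
position: [0.5148, -0.0675, 0.1168]
tool_rot: [-0.003, 1.008, -1.853]
force: [0.3, 0.2, 0.8]
grip_width: 0.0002
```

```bash
python3 -c "
from h import *
plan([-3.5,1,-14])"
```

```text
t 10.575 chutepos [ -3.3   1.  -13.6] d [-0.  -0.  -0.5] rv [ 0.2 -0.2  0. ] F_chute [0.2 0.3 0.8] w 0.00015729521158093631
```

3 mm rows now: 0.44, 1.53, 2.54 per 3 mm.

Request:
{"api": "play_rows", "payload": {
  "deltas": [
    [-0.44, -1.53, -2.54, 0, 0, 0, 0],
    [-0.44, -1.53, -2.54, 0, 0, 0, 0],
    [-0.44, -1.53, -2.54, 0, 0, 0, 0]
  ]
}}

```text
clock: 10.95
position: [0.5137, -0.0717, 0.1094]
tool_rot: [-0.002, 1.009, -1.852]
force: [0.4, 2.1, 0.1]
grip_width: 0.0004
```

Request:
{"api": "play_rows", "payload": {
  "deltas": [
    [-0.44, -1.53, -2.54, 0, 0, 0, 0],
    [-0.44, -1.53, -2.54, 0, 0, 0, 0]
  ]
}}

```text
clock: 11.2
position: [0.5129, -0.0748, 0.1043]
tool_rot: [-0.002, 1.009, -1.852]
force: [0.5, 2.0, 0.6]
grip_width: 0.0
```

```bash
python3 -c "
from h import *
plan([-3.5,1,-14])"
```

```text
t 11.2 chutepos [ -3.5   1.2 -28.1] d [ 1.9  7.2 12. ] rv [ 0.2 -0.1 -0. ] F_chute [-1.4 -0.1  1.7] w 1.2548508587470607e-05
```

Request:
{"api": "play_rows", "payload": {
  "deltas": [
    [-0.3, -1.02, -1.7, 0, 0, 0, 0],
    [-0.3, -1.02, -1.7, 0, 0, 0, 0],
    [-0.3, -1.02, -1.7, 0, 0, 0, 0]
  ]
}}

```text
clock: 11.58
position: [0.512, -0.0778, 0.0993]
tool_rot: [-0.003, 1.009, -1.852]
force: [0.3, 2.1, -0.4]
grip_width: 0.0003
```

Request:
{"api": "play_rows", "payload": {
  "deltas": [
    [-0.22, -0.76, -1.27, 0, 0, 0, 0],
    [0, 0, 0, 0, 0, 0, 0]
  ]
}}

```text
clock: 11.82
position: [0.5116, -0.0787, 0.098]
tool_rot: [-0.003, 1.008, -1.852]
force: [0.5, 1.0, -2.1]
grip_width: -0.0001
```

```bash
python3 -c "
from h import *
plan([-3.5,1,-14])"
```

```text
t 11.825 chutepos [ -3.4   1.  -35.6] d [ 3.2 11.1 18.3] rv [ 0.2 -0.2 -0. ] F_chute [-2.1  0.2 -1.2] w -0.00011148374920163945
```

Request:
{"api": "play_rows", "payload": {
  "deltas": [
    [-0.15, -0.51, -0.85, 0, 0, 0, 0],
    [-0.15, -0.51, -0.85, 0, 0, 0, 0]
  ]
}}

```text
clock: 12.08
position: [0.5115, -0.0796, 0.0964]
tool_rot: [-0.002, 1.009, -1.852]
force: [0.1, 3.8, 3.1]
grip_width: 0.0003
```

Request:
{"api": "play_rows", "payload": {
  "deltas": [
    [-0.15, -0.51, -0.85, 0, 0, 0, 0],
    [0, 0, 0, 0, 0, 0, 0]
  ]
}}

```text
clock: 12.32
position: [0.5114, -0.0801, 0.0956]
tool_rot: [-0.002, 1.009, -1.852]
force: [0.8, 4.0, 3.3]
grip_width: -0.0005
```

Request:
{"api": "play_rows", "payload": {
  "deltas": [
    [-0.15, -0.51, -0.85, 0, 0, 0, 0],
    [0, 0, 0, 0, 0, 0, 0]
  ]
}}

```text
clock: 12.58
position: [0.5112, -0.0806, 0.0947]
tool_rot: [-0.002, 1.009, -1.852]
force: [1.0, 4.8, 4.7]
grip_width: 0.0002
```

Plunger contact: axial force is about 4.6, then 5, then 6.6 N.

Request:
{"api": "play_rows", "payload": {
  "deltas": [
    [-0.15, -0.51, -0.85, 0, 0, 0, 0],
    [0, 0, 0, 0, 0, 0, 0]
  ]
}}

```text
clock: 12.82
position: [0.5111, -0.081, 0.0939]
tool_rot: [-0.002, 1.009, -1.852]
force: [1.1, 5.4, 5.6]
grip_width: -0.0001
```

Request:
{"api": "play_rows", "payload": {
  "deltas": [
    [-0.15, -0.51, -0.85, 0, 0, 0, 0],
    [0, 0, 0, 0, 0, 0, 0]
  ]
}}

```text
clock: 13.08
position: [0.511, -0.0815, 0.0931]
tool_rot: [-0.002, 1.009, -1.851]
force: [1.2, 6.1, 5.9]
grip_width: -0.0
```

```bash
python3 -c "
from h import *
plan([-3.5,1,-14])"
```

```text
t 13.075 chutepos [ -3.5   1.2 -41.3] d [ 3.8 14.  23.2] rv [ 0.2 -0.1 -0. ] F_chute [-2.2 -0.6  8.3] w -2.165231908908351e-05
```

Request:
{"api": "play_rows", "payload": {
  "deltas": [
    [-0.1, -0.36, -0.6, 0, 0, 0, 0],
    [0, 0, 0, 0, 0, 0, 0]
  ]
}}

```text
clock: 13.32
position: [0.511, -0.0819, 0.0926]
tool_rot: [-0.002, 1.009, -1.851]
force: [1.1, 6.0, 9.0]
grip_width: 0.0001
```

```bash
python3 -c "
from h import *
plan([-3.5,1,-14])"
```

```text
t 13.325 chutepos [ -3.5   1.3 -41.9] d [ 3.8 14.3 23.7] rv [ 0.2 -0.1 -0. ] F_chute [-0.4 -0.6 10.8] w 0.00010750079558352632
```

Request:
{"api": "play_rows", "payload": {
  "deltas": [
    [-0.1, -0.36, -0.6, 0, 0, 0, 0],
    [0, 0, 0, 0, 0, 0, 0]
  ]
}}

```text
clock: 13.58
position: [0.5111, -0.0819, 0.0922]
tool_rot: [-0.002, 1.009, -1.851]
force: [-0.3, 10.4, 14.8]
grip_width: 0.0001
```

```bash
python3 -c "
from h import *
plan([-3.5,1,-14])"
```

```text
t 13.575 chutepos [ -3.6   1.4 -42.3] d [ 3.7 14.4 24. ] rv [ 0.2 -0.1 -0. ] F_chute [-0.6 -3.2 17.8] w 8.201853239567328e-05
```

The force jumped from 10.8 to 17.8 N in 0.4 mm, so the plunger has bottomed. I'll ease slightly, hold about 1 s, then withdraw.

Request:
{"api": "play_rows", "payload": {
  "deltas": [
    [0.05, 0.15, 0.25, 0, 0, 0, 0],
    [0, 0, 0, 0, 0, 0, 0],
    [0, 0, 0, 0, 0, 0, 0],
    [0, 0, 0, 0, 0, 0, 0],
    [0, 0, 0, 0, 0, 0, 0],
    [0, 0, 0, 0, 0, 0, 0],
    [0, 0, 0, 0, 0, 0, 0],
    [0, 0, 0, 0, 0, 0, 0]
  ]
}}

```text
clock: 14.58
position: [0.5111, -0.0819, 0.0923]
tool_rot: [-0.002, 1.009, -1.851]
force: [2.3, 8.2, 10.5]
grip_width: 0.0
```

Request:
{"api": "play_rows", "payload": {
  "deltas": [
    [0.3, 1.0, 1.7, 0, 0, 0, 0],
    [0.3, 1.0, 1.7, 0, 0, 0, 0],
    [0.3, 1.0, 1.7, 0, 0, 0, 0],
    [0.6, 2.0, 3.4, 0, 0, 0, 0],
    [1.0, 3.6, 5.9, 0, 0, 0, 0],
    [1.2, 4.1, 6.8, 0, 0, 0, 0],
    [1.2, 4.1, 6.8, 0, 0, 0, 0],
    [1.2, 4.1, 6.8, 0, 0, 0, 0]
  ]
}}

```text
clock: 15.58
position: [0.5169, -0.0611, 0.1275]
tool_rot: [-0.002, 1.008, -1.852]
force: [0.9, 1.2, 0.4]
grip_width: -0.0004
```

Request:
{"api": "play_rows", "payload": {
  "deltas": [
    [2.2, 7.6, 12.7, 0, 0, 0, 0],
    [3, 10, 17, 0, 0, 0, 0],
    [3, 12, 17, 0, 0, 0, 0],
    [0, 25, 15, 0, 0, 0, 0],
    [0, 30, 10, 0, 0, 0, 0],
    [0, 30, 10, 0, 0, 0, 0],
    [0, 0, 0, 0, 0, 0, 0],
    [0, 0, 0, 0, 0, 0, 0]
  ]
}}

```text
clock: 16.58
position: [0.5248, 0.0527, 0.2089]
tool_rot: [-0.003, 1.008, -1.852]
force: [-0.3, -0.4, -0.7]
grip_width: 0.0001
```

```bash
python3 -c "
from h import *
plan([-3.5,1,-14]); w=snap('wrist','w8.png'); t=snap('top','t8.png');s_=snap('side','s8.png')
cv2.imwrite('pics/c8.png',np.hstack([cv2.resize(w,(480,300)),np.vstack([cv2.resize(t[185:250,325:405],(185,150),interpolation=cv2.INTER_CUBIC),cv2.resize(s_[160:225,300:380],(185,150),interpolation=cv2.INTER_CUBIC)])])[:,:,::-1])"
```

```text
t 16.575 chutepos [-54.7 -22.5 127.3] d [ -10.  -120.2  -92.7] rv [ 0.2 -0.1  0. ] F_chute [-0.  -0.2 -0.9] w 6.967167139410213e-05
```

View pics/c8.png

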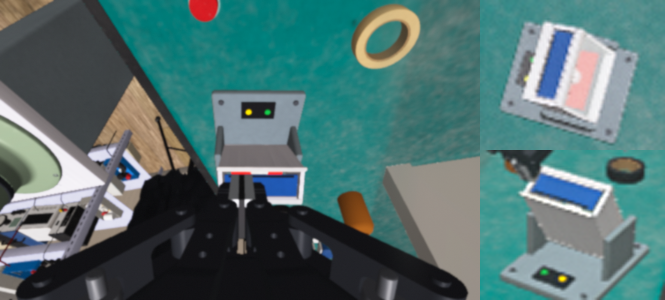

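The flap is shut in all views, and through the clear wall the top view shows the vial's pale outline over the plunger. The arm is clear and touching nothing, so I'm handing in.

```bash
python3 -c "
from workcell import workorder
print(workorder.job_done())"
```

```text
the job is handed in; nothing more can be done
None
```

vial_d is in the sample reader, and I handed the job in at about 16.6 s.

- **Loading:** I gripped the white-capped vial and passed it foot first through the flap. When I released it, the flap pinched it about 18 mm in, so I pushed it on with the closed fingers.
- **Pressing:** Contact with the plunger came at about 37 mm below the mouth. The force rose from about 5 to 9 N over roughly 5 mm, then jumped to 17.8 N at 42.3 mm, which was the rigid stop. I eased to about 13 N and held for 1 s. I then drew back out.
- **Last checks:** All three cameras show the flap shut. The top view shows the vial through the clear wall, resting on the plunger. The arm is clear, with under 1 N on the tool.
- **Anomalies:** While inserting, the finger linkage pressed about 5 N sideways on the chute wall; I backed off 8 mm and centred before releasing. The grip width read 25 mm, not the 27 mm given for the vial, but the hold was firm. I saw no bystander move, but the last view did not cover every one.

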